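# Square a tool tray into the bench fence and clip it there

## Task

Slide the empty plywood tray across the bench, without lifting or ramming it, until it sits square and tight in the corner of the L-shaped bench fence, touching both the long board and the short end stop. Then squeeze the spring clamp off the rail where it is parked and let it close, upright and well down, over the tray's wall and the long board of the fence together, so that the tray is held there. Leave the clamp on, let go, and do not disturb the other things on the bench.

Things in the scene. Friction and masses are not known exactly. Their poses are not given: they have to be found in the camera images.
- fence: Long board of the fence: pale wood, fixed, 50 mm high, 12 mm thick; z up. Inner face in the plane x=0, tray side x<0; outer face at x=12 mm. It runs from y=-240 to +85 mm of its origin, which is at bench level. Steel brackets (30 mm deep, 34 high, 22 wide) stand behind it only at its two ends. The end stop stands square to it on the tray side, its inner face between y=0 and y=+55 mm.
- tray: Loose open plywood tray, outside 100 mm (x) by 150 mm (y) by 50 mm high, walls and floor 10 mm, 0.3 to 0.65 kg. Origin: centre of its underside, z up. Its +x wall (150 mm long) goes against the long board, its +y wall (100 mm) against the end stop; it starts within about 20 degrees of that heading, 70 to 115 mm short of the board and 50 to 160 mm short of the stop.
- tray_corner (a point): The outer bottom corner of the tray at its +x, +y walls (50, 75 mm from its origin); it lies in the inner corner of board and stop when the tray is home. Where the end stop is set along the board is not measured: find it by touch (or see it): a pale wooden board reaching 105 mm towards -x of the fence, 12 mm thick, 50 mm high.
- feeler (a joint): Sprung steel button, 18 mm across, in the inner face of the end stop, 26 mm up, 50 mm from the long board: how far it is pushed in, m. 0 when free, standing 8 mm proud; 0.008 when the tray lies against the stop, the button flush with it. Very soft (about 0.2 N).
- rail: Clamp rail: an upright dark wooden board 22 mm thick (x), 90 mm long (y), top at 50 mm, on a foot 70 x 100 x 10 mm, fixed to the bench. Origin: centre of the underside. The clamp starts clipped over its middle.
- clamp: Spring clamp like a big clothes peg, 118 mm tall, 34 mm wide (y), 0.14 kg, dark steel bars, black rubber pads and handles. Origin: between the jaw pads, level with their lower ends, when they grip 22 mm; z up to the handles; jaws open along x. Pads 22 mm tall, 26 wide, 6 thick; each leg reaches 22 mm out from the middle. Pivot 62 mm up; it takes work in to about 45 mm depth.
- clamp_grip (a point): Midway between the clamp's two handle rods (12 mm thick, along y, at x = +/-26 mm, 112 mm above its origin): grip here from above, fingers closing along the clamp's x. 64 mm over the rods when gripping 22 mm. Squeezing opens the jaws: about 14 N to start, 18 N at 49 mm over the rods (jaws 16 mm wider).
- clamp_jaw (a joint): Opening of the clamp's sprung jaw, rad: 0 when gripping 22 mm, pads parallel; positive is wider (0.3: about 16 mm wider, limit 0.45); -0.3 shut on nothing. Rail, and tray wall plus long board together, are both 22 mm thick. The clamp may go on either way round.
- pot: Bystander: white ceramic pot, 72 mm across, 95 mm high. Origin: centre of underside.
- glue: Bystander: white glue bottle, 60 mm across, 150 mm high. Origin: centre of underside.
- offcut: Bystander: pale wooden offcut, 50 (x) x 100 (y) x 30 mm. Origin: centre of underside.
- gouge: Bystander: carving gouge lying along its x, 210 mm long, 26 mm thick. Origin: about its middle, on the bench.
- square: Bystander: try square lying flat, dark stock 120 mm along y at x=-60 mm, steel blade 150 mm along x, 16 mm thick. Origin: on the bench.
Things that resemble listed ones, but are neither listed nor needed, are in the scene too. Leave any orange, pink or red look-alike of the rail alone.

How it is judged:
On the way, in this order (a step that is already met when the one before it is completed fails the run):
1. the tray sits square and tight in the corner of the fence while the clamp is still on its rail (x of tray_corner in the frame of fence above -0.002 m and value of joint feeler above 0.006 m and angle between the x axis of tray and the x axis of fence, either way round below 0.025 rad and angle between tray's own z axis and vertical below 0.03 rad and horizontal distance between clamp and rail below 0.05 m), for 0.2 s.
2. the clamp is squeezed open and lifted clear of the rail (value of joint clamp_jaw above 0.08 rad and height (world z) of clamp above 0.06 m), for 0.1 s.
At the end, for the whole second after the job is handed in: Tray within 2 mm of the long board and of the end stop (button in by over 6 of 8 mm), square within 0.025 rad; clamp upright within 0.3 rad, jaw tips at least 14 mm below the 50 mm edge, gripping tray wall and long board together with 4 N or more on each; all at rest (x of tray_corner in the frame of fence above -0.002 m and value of joint feeler above 0.006 m and angle between the x axis of tray and the x axis of fence, either way round below 0.025 rad and angle between tray's own z axis and vertical below 0.03 rad and contact force between clamp and tray above 4 N and contact force between clamp and fence above 4 N and value of joint clamp_jaw between -0.1 and 0.12 rad and angle between clamp's own z axis and vertical below 0.3 rad and height (world z) of clamp below 0.036 m and x of clamp in the frame of fence between -0.012 and 0.014 m and y of clamp in the frame of tray between -0.065 and 0.065 m and linear speed of each of tray, clamp below 0.01 m/s); the robot touches nothing.
It fails at once if the tray is rammed: pushed by the fingers, or into the long board, with more than 80 N (contact force between the fingers and tray above 80 N or contact force between tray and fence above 80 N).
It fails at once if the tray is lifted or tipped instead of slid (height (world z) of tray above 0.012 m or angle between tray's own z axis and vertical above 0.15 rad).
It fails at once if a bystander is moved by more than 25 mm (distance of any of pot, glue, offcut, gouge, square from where it was at the start of the episode above 0.025 m).
It also fails if it takes over 70 s, if anything falls off the work surface, if the arm or the gripper's body presses on something with over 40 N, if the wrist force passes 120 N, or if a joint passes its speed limit or range.

## Robot

A 7-joint arm with a two-finger parallel gripper is mounted at the origin on the work surface. World frame = base frame: x ahead of the robot, y to its left, z up, the work surface at z = 0. Lengths are in m, angles in rad, forces in N, time in s.
With the tool pointing down it reaches from about 0.4 to 0.875 m from the base axis. Payload 6.5 kg.
Tool frame: the origin (TCP) lies on the centre line of the jaws, within the pads' length; the fingertips stand 8 mm ahead of it and the grasp point (between the pads) lies 11 mm behind it; z points along the fingers, y is the direction in which the jaws open and shut (so a half turn about z gives the same grasp; the last joint's range is limited). The gripper opens to 85 mm and grips with 20 to 120 N. Pads are 22 mm wide; open, the fingers measure 114 mm over their backs; the gripper's body (76 mm by 85 mm) begins 54 mm behind the grasp point. The pads swing forward as they close: fully open they stand 13 mm farther back than shut.
Start: joints at [-0.066, 0.536, -0.004, 1.538, 0.003, 1.067, -0.071], TCP at [0.65, 0, 0.239] pointing down, gripper open.
Joint ranges: [-2.7, 2.7], [-0.37, 2.16], [-1.27, 1.26], [0.24, 2.4], [-1.31, 4.45], [0.19, 1.91], [-2.76, 2.76]. Speed limits (rad/s): [2.39, 2.39, 3.14, 3.14, 3.14, 3.14, 3.14].

## Interface

Orientations are given as a unit quaternion [x, y, z, w].
In Python, from station import robot, read_camera, silhouettes, place_of gives the robot as it stands. The module is installed in compiled form; this text tells all that it offers.
- The arm moves only by the tool jog_arm, never from a script. Its argument "plan" is a list of rows, each a list of 5 numbers: the shift along the world's x, y, z in cm, then the turn about the world's z in rad, then the finger opening in cm, from 0 to 8.54. In form: [[x, y, z, yaw, claw], ...]. A call has 1 to 20 rows; each row is the pose to reach, as a shift and turn from the pose commanded when the call began; what a row does not reach only later rows make up. A row lasts 1/8 s, in which the tool goes at most 62.5 mm and 10.7 degrees, less where a joint would pass 70% of its speed; a pose out of reach is approached as far as the arm can. A call with a gripper value outside its range is refused whole. The fingers move at their own pace and stop on an object; the grip force is fixed at half the most. Time passes only in rows, so rows that repeat a pose let the fingers close. It gives the time, the measured TCP pose, the force and the opening at its end, in the units of the state.
- robot.observe(): the state, without advancing time (a new reading comes with each control period).
- read_camera(name): name is "scene" or "side" or "wrist"; returns a dict with "frame" (384x512x3 uint8, blue, green, red), "K" (3x3 intrinsics, pixels), "R" (3x3) and "t" (3): a world point X has camera coordinates R X + t; the wrist camera has in their place "mount" (4x4, takes a point from camera to tool coordinates, whose origin is the TCP and whose axes are the flange's). Camera axes: x right, y down, z forward; pixel columns grow to the right and rows downward; lengths in m; the calibration is good to about 2 mm. A picture is of the moment at which its call begins: read the wrist's pose just before it. There is no depth.
- robot.close_job(): hands the job in, once; it reports no verdict.
Trained networks look in a picture, given as the dict that the camera call returned (one of the last four; its "shot" number tells which), for a name from the list of things; names that differ only in an ending like _2 or _b are one class to them, and where a whole thing is asked for, a point or a joint stands for the part that bears it (a point fixed in the world has none). Each returns a list of dicts, best first, with "p" (0 to 1); they miss things now and then, are a little off and sometimes report something else, mostly with a low value. They report only what shows in the picture. A call takes as long as a camera call. They do not tell look-alikes from the thing itself.
- silhouettes(picture, thing): "mask" (384x512 bool, what is visible of it).
- place_of(picture, thing): "position" ([x, y, z] in m, in world coordinates, good to about 4 mm: a listed point, or the origin of a listed thing).
The state is a dict: "t": time; "joints": joint angles; "qvel": joint speeds; "tau": joint torques, N m; "eef_pos": TCP position; "tool_rot": TCP orientation; "ft_force": force on the tool from outside, world axes, zero at the start; "torque": the same for the moment, N m; "grip_width": opening from 0.0 (shut) to 1.0 (fully open).
Only numpy, scipy, OpenCV 4.12 (cv2) and the standard library are available. Lean on these libraries where they do the work, as an engineer would, in place of code of your own. Each camera call takes 0.05 s, during which the arm holds its last target. There are 200 camera calls.

## Working session

There is one attempt and no reset: what is moved stays moved. The work goes in short steps, Python scripts to look and compute and a tool call to move; the robot and the scene stay as the last step left them, time stands still between calls to the robot, and variables do not carry over. Pictures are saved under pics/ and viewed, about 8 in all and at most 12, crops included, and the job is handed in when it is done.

Besides the shell and the picture viewer there is one more tool, called after "Call:" as a command line: name --pt "numbers of a row" for each row, then --argument value for the rest. jog_arm: Moves the arm, as the interface text tells. Its arguments: {"type":"object","properties":{"plan":{"type":"array","items":{"type":"array","items":{"type":"number"}}}},"required":["plan"]}

```bash
mkdir -p pics && cat > h.py <<'E'
from station import robot, read_camera, silhouettes, place_of
import numpy as np, cv2
def ray(pic,uv,z):
    K,R,t=pic["K"],pic["R"],pic["t"]
    d=R.T@np.linalg.solve(K,[uv[0],uv[1],1.]); c=-R.T@t
    return c+d*(z-c[2])/d[2]
def proj(pic,X):
    p=pic["K"]@(pic["R"]@np.asarray(X,float)+pic["t"]); return p[:2]/p[2]
E
python3 - <<'E'
from h import *
a=read_camera("scene");b=read_camera("side")
for n,p in(("scene",a),("side",b)):
    cv2.imwrite(f"pics/{n}0.png",cv2.resize(p["frame"],None,fx=1.5,fy=1.5,interpolation=cv2.INTER_CUBIC))
    print(n,"cam",-p["R"].T@p["t"])
    for th in["fence","tray","tray_corner","rail","clamp","clamp_grip","pot","glue","offcut","gouge","square"]:
        print(th,[(np.round(q["position"],3).tolist(),round(q["p"],2),np.round(proj(p,q["position"])).tolist()) for q in place_of(p,th)][:3])
print(robot.observe())
E
```

```text
scene cam [ 1.4934126  -0.48306709  0.76608199]
fence [([0.67, 0.04, -0.004], 0.69, [293.0, 237.0])]
tray []
tray_corner [([0.554, -0.008, 0.004], 0.86, [258.0, 218.0]), ([0.652, -0.398, 0.004], 0.23, [133.0, 285.0])]
rail [([0.445, 0.347, -0.001], 0.81, [336.0, 174.0]), ([0.569, 0.37, -0.001], 0.78, [365.0, 189.0]), ([0.31, 0.338, 0.003], 0.71, [312.0, 157.0])]
clamp [([0.443, 0.36, 0.022], 0.55, [340.0, 166.0])]
clamp_grip [([0.444, 0.361, 0.129], 0.63, [343.0, 138.0])]
pot [([0.47, -0.352, 0.001], 0.68, [134.0, 238.0])]
glue [([0.74, 0.239, -0.004], 0.79, [367.0, 230.0])]
offcut [([0.392, 0.184, -0.001], 0.95, [287.0, 178.0])]
gouge [([0.576, 0.262, 0.0], 0.9, [339.0, 198.0])]
square [([0.65, -0.397, -0.001], 0.79, [134.0, 286.0])]
side cam [0.04514102 0.87339689 0.87696742]
fence [([0.674, 0.037, 0.001], 0.71, [219.0, 207.0])]
tray [([0.517, -0.088, 0.002], 0.85, [275.0, 202.0])]
tray_corner [([0.553, -0.007, 0.001], 0.68, [255.0, 212.0])]
rail [([0.44, 0.345, -0.002], 0.94, [225.0, 299.0]), ([0.828, 0.048, -0.005], 0.89, [182.0, 196.0]), ([0.316, 0.335, 0.001], 0.82, [267.0, 316
[... 501 characters left out ...]
array([-0.06621322,  0.5364113 , -0.00436627,  1.53794428,  0.00258391,
        1.06731982, -0.07121577]), 'qvel': array([ 2.95933086e-04, -9.43823781e-05,  1.31743671e-03, -1.01998902e-03,
        1.22904082e-04,  3.76706316e-04,  7.42234110e-04]), 'tau': array([-4.25275530e-04, -5.83329248e+01,  1.04818426e+00, -2.59435683e+01,
        1.25821211e-02,  1.69683040e-03, -1.94190221e-05]), 'eef_pos': array([ 6.49961238e-01, -9.19762296e-06,  2.39265574e-01]), 'tool_rot': array([ 7.07107727e-01,  7.07105834e-01, -3.95718416e-05, -1.32734248e-05]), 'ft_force': array([-0.47594598, -0.86721035,  0.81147277]), 'torque': array([0.01778425, 0.00721155, 0.02928967]), 'grip_width': 0.9977316499060375}
```

View pics/scene0.png

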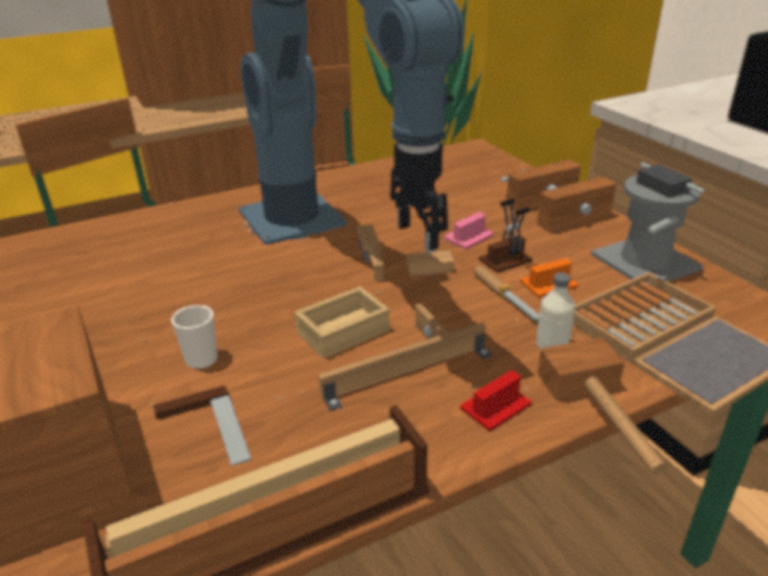

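View pics/side0.png

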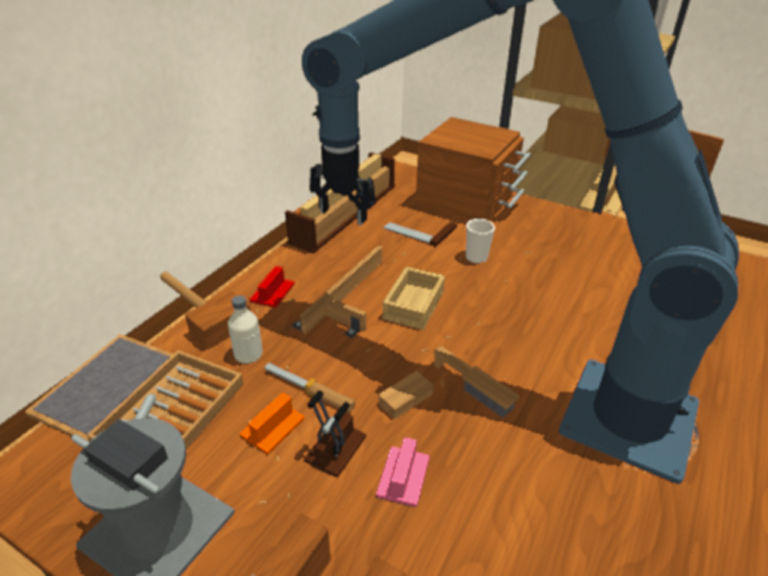

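Scene: the tray is at px (345,320) in scene and (415,297) in side. The fence L is at (325–485, 340–390) with its stop at (427,320). The clamp sits on the dark brown rail at scene (507,245) / side (335,440). The pink, orange and red rails are decoys. I'll raise the arm for a wrist view.

Call:
jog_arm --pt "-2 -1 6 0 8.5" --pt "-4 -2 12 0 8.5" --pt "-6 -3 18 0 8.5" --pt "-6 -3 22 0 8.5" --pt "-6 -3 22 0 8.5" --pt "-6 -3 22 0 8.5"

```text
t: 1.95
eef_pos: [0.5898, -0.0299, 0.4586]
tool_rot: [0.707, 0.707, -0.0, -0.0]
ft_force: [0.2, -0.2, -0.2]
grip_width: 0.996
```

```bash
cat >> h.py <<'E'
from scipy.spatial.transform import Rotation as Ro
def wrist():
    s=robot.observe(); p=read_camera("wrist")
    T=np.eye(4);T[:3,:3]=Ro.from_quat(s["tool_rot"]).as_matrix();T[:3,3]=s["eef_pos"]
    C=np.linalg.inv(T@p["mount"]); p["R"]=C[:3,:3];p["t"]=C[:3,3]; return p
E
python3 - <<'E'
from h import *
p=wrist();print("wrist cam",-p["R"].T@p["t"])
np.savez("w1.npz",**{k:p[k] for k in("frame","K","R","t")})
cv2.imwrite("pics/w1.png",cv2.resize(p["frame"],None,fx=1.5,fy=1.5,interpolation=cv2.INTER_CUBIC))
for th in["fence","tray","tray_corner","rail","clamp","clamp_grip"]:
    print(th,[(np.round(q["position"],3).tolist(),round(q["p"],2)) for q in place_of(p,th)][:3])
E
```

```text
wrist cam [0.58891725 0.04094551 0.59275591]
fence [([0.673, 0.043, 0.001], 0.72)]
tray [([0.513, -0.086, 0.003], 0.84)]
tray_corner [([0.555, -0.01, -0.0], 0.56)]
rail [([0.833, 0.048, 0.001], 0.82)]
clamp []
clamp_grip []
```

View pics/w1.png

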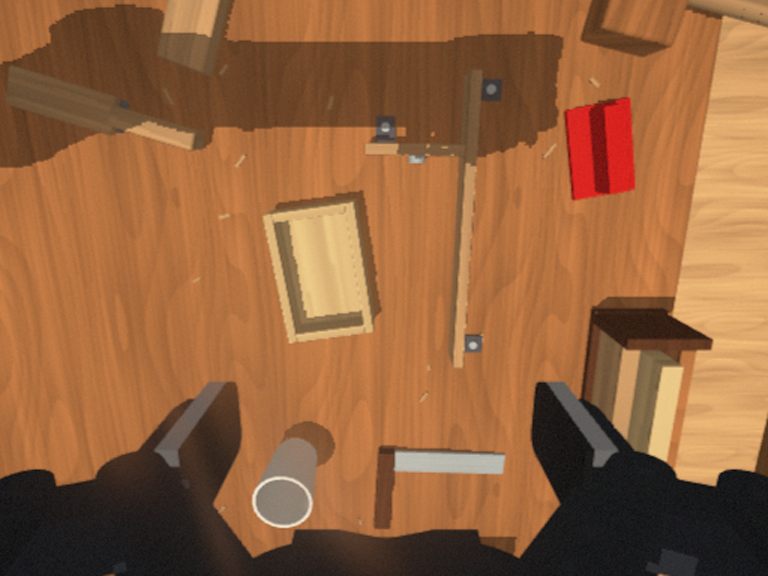

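```bash
python3 - <<'E'
import numpy as np,cv2
f=np.load("w1.npz")["frame"]
c=cv2.resize(f[40:250,170:340],None,fx=2.85,fy=2.85,interpolation=cv2.INTER_CUBIC)
# left: whole at 2.85; 
d=cv2.resize(f[40:115,235:335],None,fx=3.1,fy=3.1,interpolation=cv2.INTER_CUBIC)
e=cv2.resize(f[205:250,290:335],None,fx=6,fy=6,interpolation=cv2.INTER_CUBIC)
im=np.zeros((600,800,3),np.uint8)
im[:c.shape[0],:c.shape[1]]=c; im[:d.shape[0],490:490+d.shape[1]]=d; im[240:240+e.shape[0],490:490+e.shape[1]]=e
cv2.imwrite("pics/c1.png",im)
print(c.shape,d.shape,e.shape)
E
```

```text
(598, 484, 3) (232, 310, 3) (270, 270, 3)
```

View pics/c1.png

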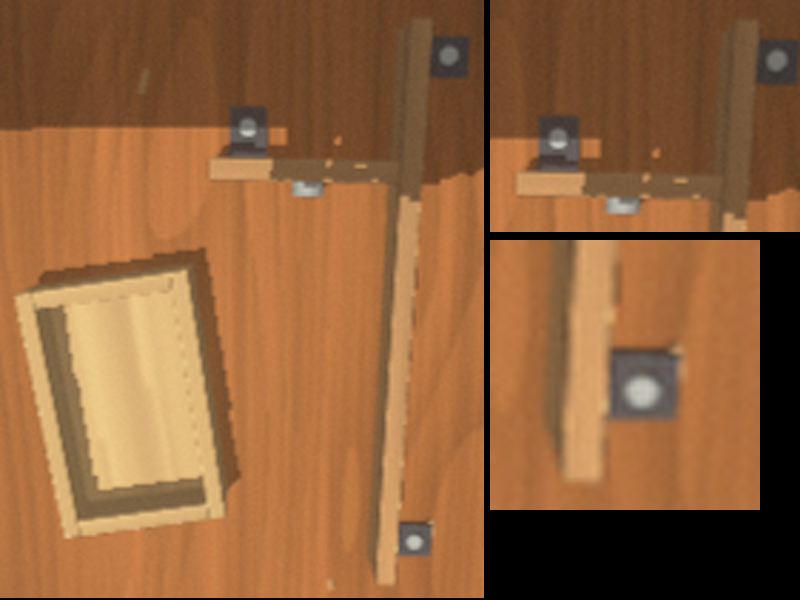

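```bash
python3 - <<'E'
from h import *
p=dict(np.load("w1.npz"))
g=lambda x,y,z=.05: ray(p,(x/2.85+170-.0,y/2.85+40),z)
pts=dict(B_sw=(376,584),B_se=(394,584),B_nw=(410,20),B_ne=(432,20),S_nw=(209,160),S_sw=(209,180),S_e=(398,182),T_ne=(190,268),T_se=(223,515),T_sw=(67,538),T_nw=(17,297))
for k,v in pts.items(): print(k,np.round(g(*v),4)*1000)
a=g(376,584);b=g(410,20);d=b-a;print("fence len,yaw",np.linalg.norm(d),np.arctan2(-d[0],d[1]))
for a,b in((("T_se"),("T_ne")),("T_sw","T_nw")):
    d=g(*pts[b])-g(*pts[a]);print(a,np.linalg.norm(d),np.arctan2(-d[0],d[1]))
for a,b in(("S_sw","S_e"),("T_nw","T_ne"),("T_sw","T_se")):
    d=g(*pts[b])-g(*pts[a]);print(a,np.linalg.norm(d),np.arctan2(d[1],d[0]))
E
```

```text
B_sw [ 667.8 -198.3   50. ]
B_se [ 679.  -198.2   50. ]
B_nw [673.6 124.2  50. ]
B_ne [685.2 124.2  50. ]
S_nw [566.7  53.7  50. ]
S_sw [566.5  43.2  50. ]
S_e [670.9  42.1  50. ]
T_ne [555.2  -4.6  50. ]
T_se [ 572.9 -152.8   50. ]
T_sw [ 477.  -167.8   50. ]
T_nw [456.2 -21.   50. ]
fence len,yaw 0.3225534926481725 -0.017800759627793716
T_se 0.14919383085253643 0.1184133763949278
T_sw 0.14832506910921808 0.1405285195476433
S_sw 0.10434722546811291 -0.009922947910117325
T_nw 0.10039856042397417 0.1633838861302032
T_sw 0.09708417642882972 0.15558990303441575
```

Measured: the fence inner face is at x ≈ 0.6714+0.018·y (yaw ≈ −0.017) and the stop face is at y ≈ 0.0425. The tray centre is (0.515,−0.087) at yaw ≈ +0.145, and its sizes check out (149 × 99). I'll push from inside: fingers open along the tray's length, pressing on its +x wall with two contacts.

Call:
jog_arm --pt "-1 -1 -2 0.18 7" --pt "-2 -2 -5 0.36 7" --pt "-3 -3 -9 0.54 7" --pt "-4 -4 -13 0.72 7" --pt "-5 -5 -17 0.9 7" --pt "-6 -5.5 -21 1.08 7" --pt "-7 -5.7 -25 1.26 7" --pt "-7.5 -5.7 -29 1.44 7" --pt "-7.5 -5.7 -33 1.62 7" --pt "-7.5 -5.7 -35 1.716 7" --pt "-7.5 -5.7 -35 1.716 7" --pt "-7.5 -5.7 -35 1.716 7"

```text
t: 3.8
eef_pos: [0.5157, -0.0871, 0.1101]
tool_rot: [-0.071, 0.997, -0.0, 0.001]
ft_force: [-0.2, -0.6, -0.2]
grip_width: 0.819
```

```bash
python3 - <<'E'
from h import *
a=read_camera("side");b=read_camera("scene");s=robot.observe();print(s["eef_pos"],s["joints"],s["ft_force"])
im=np.hstack([cv2.resize(a["frame"][90:240,200:330],None,fx=3,fy=3,interpolation=3),cv2.resize(b["frame"][120:270,180:310],None,fx=3,fy=3,interpolation=3)])
cv2.imwrite("pics/s2.png",im)
E
```

```text
[ 0.51594144 -0.08707245  0.11045154] [ 0.26663745  0.52057781 -0.23517689  1.95756057  0.18544008  0.68166167
  1.63208952] [-0.07792627  0.27814599  0.73261455]
```

View pics/s2.png

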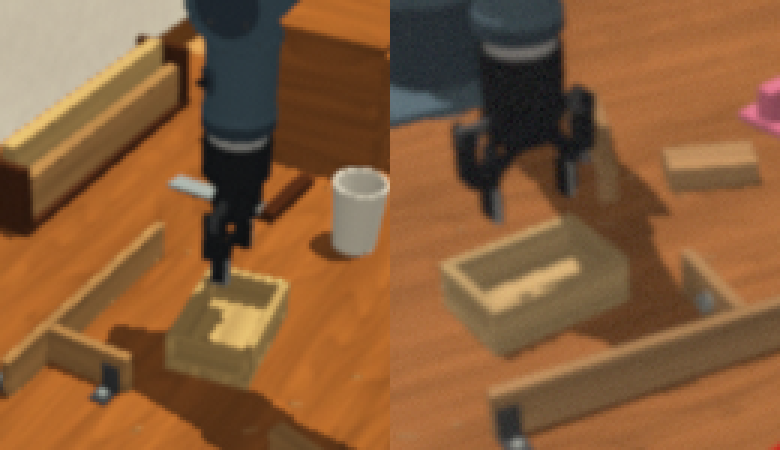

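The fingers hang over the tray opening, aligned with its length. Next I descend inside it.

Call:
jog_arm --pt "0 0 -3 0 7" --pt "0 0 -5 0 7" --pt "0 0 -6 0 7" --pt "0 0 -7 0 7" --pt "0 0 -7.5 0 7" --pt "0 0 -8 0 7" --pt "0 0 -8 0 7"

```text
t: 4.78
eef_pos: [0.5149, -0.087, 0.0292]
tool_rot: [-0.073, 0.997, 0.0, -0.0]
ft_force: [-0.7, -0.5, -0.5]
grip_width: 0.823
```

Call:
jog_arm --pt "1 0.1 0 0 7" --pt "1.8 0.2 0 0 7" --pt "2.3 0.3 0 0 7" --pt "2.7 0.4 0 0 7" --pt "3.1 0.5 0 0 7" --pt "3.5 0.5 0 -0.015 7" --pt "4 0.5 0 -0.03 7" --pt "4.5 0.5 0 -0.045 7" --pt "5 0.5 0 -0.06 7" --pt "5.5 0.5 0 -0.075 7" --pt "6 0.5 0 -0.09 7" --pt "6.5 0.5 0 -0.105 7" --pt "7 0.5 0 -0.12 7" --pt "7.5 0.5 0 -0.135 7" --pt "8 0.5 0 -0.15 7" --pt "8.5 0.5 0 -0.162 7" --pt "8.5 0.5 0 -0.162 7"

```text
t: 6.9
eef_pos: [0.601, -0.0819, 0.0295]
tool_rot: [0.008, 1.0, 0.0, 0.001]
ft_force: [0.5, 0.0, -0.2]
grip_width: 0.823
```

```bash
python3 - <<'E'
from h import *
a=read_camera("side");b=read_camera("scene")
for p in(a,b):
    for th in("tray","tray_corner"): print(th,[(np.round(q["position"],3).tolist(),round(q["p"],2)) for q in place_of(p,th)][:2])
im=np.hstack([cv2.resize(a["frame"][110:240,170:300],None,fx=3,fy=3,interpolation=3),cv2.resize(b["frame"][140:270,200:330],None,fx=3,fy=3,interpolation=3)])
cv2.imwrite("pics/s3.png",im)
E
```

```text
tray [([0.573, -0.08, 0.004], 0.69), ([0.465, -0.353, -0.0], 0.48)]
tray_corner [([0.624, -0.009, -0.0], 0.78), ([0.676, 0.038, 0.002], 0.28)]
tray [([0.572, -0.083, 0.004], 0.77)]
tray_corner [([0.622, -0.009, 0.001], 0.57), ([0.447, 0.348, 0.001], 0.24)]
```

View pics/s3.png

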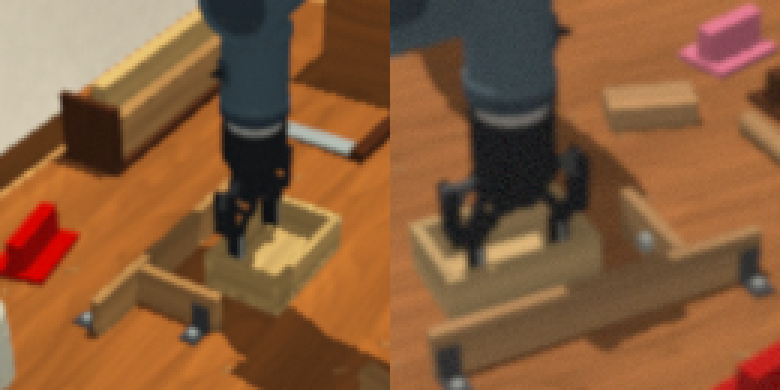

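Call:
jog_arm --pt "0.5 0.5 0 0 7" --pt "1 1 0 0 7" --pt "1.5 1.4 0 0 7" --pt "2 1.8 0 0 7" --pt "2.5 2.3 0 0 7" --pt "3 2.8 0 0 7" --pt "3.5 3.3 0 0 7" --pt "4 3.8 0 0 7" --pt "4.2 4.3 0 0 7" --pt "4.4 4.8 0 0 7" --pt "4.6 4.8 0 0 7" --pt "4.7 4.8 0 0 7" --pt "4.75 4.8 0 0 7"

```text
t: 8.82
eef_pos: [0.6473, -0.0335, 0.0293]
tool_rot: [0.008, 1.0, 0.0, -0.0]
ft_force: [-2.4, 1.3, 1.0]
grip_width: 0.82
```

Call:
jog_arm --pt "0.05 0 0 0 7" --pt "0.1 0 0 0 7" --pt "0.15 0 0 0 7" --pt "0.2 0 0 0 7"

```text
t: 9.32
eef_pos: [0.6494, -0.0343, 0.0293]
tool_rot: [0.008, 1.0, -0.0, -0.0]
ft_force: [-3.1, 1.0, 1.6]
grip_width: 0.815
```

Call:
jog_arm --pt "0.05 0 0 0 7" --pt "0.1 0 0 0 7" --pt "0.15 0 0 0 7" --pt "0.2 0 0 0 7"

```text
t: 9.82
eef_pos: [0.6506, -0.0342, 0.0292]
tool_rot: [0.009, 1.0, -0.0, -0.001]
ft_force: [-7.0, 0.4, 4.6]
grip_width: 0.82
```

Force is rising, so the tray touches the board. Next I slide along y.

Call:
jog_arm --pt "0 0.3 0 0 7" --pt "0.02 0.6 0 0 7" --pt "0.04 0.9 0 0 7" --pt "0.05 1.1 0 0 7" --pt "0.05 1.2 0 0 7" --pt "0.05 1.3 0 0 7"

```text
t: 10.58
eef_pos: [0.6507, -0.0254, 0.0292]
tool_rot: [0.01, 1.0, -0.002, -0.001]
ft_force: [-6.3, -8.1, 5.8]
grip_width: 0.82
```

```bash
python3 - <<'E'
from h import *
for p in(read_camera("side"),read_camera("scene"),wrist()):
    for th in("tray","tray_corner"): print(th,[(np.round(q["position"],3).tolist(),round(q["p"],2)) for q in place_of(p,th)][:2])
cv2.imwrite("pics/w4.png",p["frame"])
print(robot.observe()["ft_force"])
E
```

```text
tray [([0.62, -0.04, 0.003], 0.62), ([0.576, 0.258, -0.002], 0.19)]
tray_corner [([0.669, 0.032, -0.005], 0.71)]
tray [([0.619, -0.043, 0.004], 0.97)]
tray_corner [([0.674, 0.032, 0.005], 0.91)]
tray [([0.622, -0.041, 0.004], 0.75)]
tray_corner []
[-6.84626424 -7.82630188  4.92099596]
```

Call:
jog_arm --pt "0 0.2 0 0 7" --pt "0 0.4 0 0 7" --pt "0 0.6 0 0 7" --pt "0 0.8 0 0 7" --pt "0 0.9 0 0 7" --pt "0 1.0 0 0 7"

```text
t: 11.78
eef_pos: [0.6509, -0.0165, 0.0293]
tool_rot: [0.01, 1.0, -0.003, -0.001]
ft_force: [-6.6, -10.7, 7.1]
grip_width: 0.814
```

Call:
jog_arm --pt "0.02 0.1 0 0 7" --pt "0.04 0.2 0 0 7" --pt "0.06 0.3 0 0 7" --pt "0.08 0.4 0 0 7"

```text
t: 12.28
eef_pos: [0.6508, -0.0166, 0.0294]
tool_rot: [0.011, 1.0, -0.005, -0.002]
ft_force: [-9.6, -17.0, 10.5]
grip_width: 0.817
```

y has stalled at −0.0166 with force rising, so the tray is at the stop. I'll press x a little more, then look straight down.

Call:
jog_arm --pt "0.1 0 0 0 7" --pt "0.2 -0.1 0 0 7" --pt "0.3 -0.2 0 0 7" --pt "0.3 -0.2 0 0 7"

```text
t: 12.78
eef_pos: [0.6508, -0.0165, 0.0292]
tool_rot: [0.01, 1.0, -0.004, -0.005]
ft_force: [-19.0, -14.1, 18.9]
grip_width: 0.819
```

```bash
python3 - <<'E'
from h import *
a=read_camera("side");b=read_camera("scene");w=wrist()
for p in(a,b,w): print([(np.round(q["position"],3).tolist(),round(q["p"],2)) for th in("tray","tray_corner") for q in place_of(p,th)[:1]])
im=np.hstack([cv2.resize(a["frame"][125:225,180:280],(400,400),interpolation=3),cv2.resize(b["frame"][150:250,225:325],(400,400),interpolation=3)])
cv2.imwrite("pics/s5.png",im)
E
```

```text
[([0.619, -0.035, 0.001], 0.74), ([0.672, 0.04, -0.0], 0.82)]
[([0.621, -0.035, -0.0], 0.66), ([0.673, 0.042, 0.0], 0.64)]
[([0.622, -0.032, 0.004], 0.9), ([0.62, -0.033, 0.001], 0.62)]
```

View pics/s5.png

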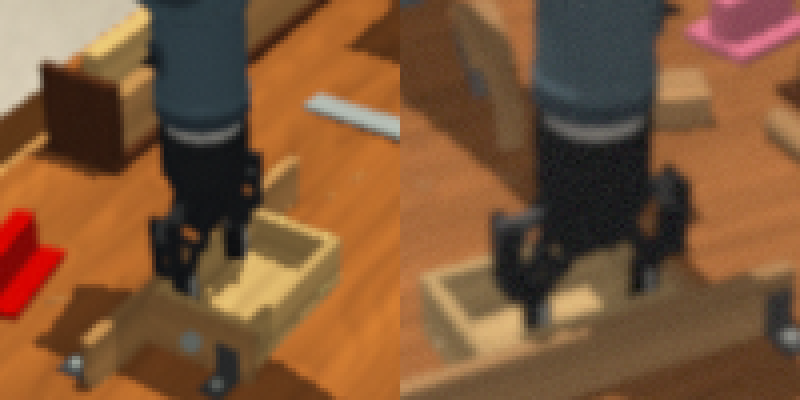

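The tray is home at (0.6725, 0.041). I'll back off, rise, and go look at the clamp.

Call:
jog_arm --pt "-0.3 -0.3 0 0 7" --pt "-0.8 -0.6 0 0 7" --pt "-1.5 -0.8 0 0 7" --pt "-1.5 -0.8 0 0 7" --pt "-1.5 -0.8 3 0 7" --pt "-1.5 -0.8 7 0 7" --pt "-1.5 -0.8 12 0 7" --pt "-3 2 17 -0.15 7" --pt "-5 6 22 -0.33 7" --pt "-7 10 27 -0.51 7" --pt "-9 14 32 -0.69 7" --pt "-11 18 36 -0.87 8.5" --pt "-13 22 36 -1.05 8.5" --pt "-15 25 36 -1.23 8.5" --pt "-17 28 36 -1.41 8.5" --pt "-19 30 36 -1.55 8.5" --pt "-19 30 36 -1.55 8.5" --pt "-19 30 36 -1.55 8.5" --pt "-19 30 36 -1.55 8.5"

```text
t: 15.6
eef_pos: [0.4666, 0.29, 0.3892]
tool_rot: [0.706, 0.708, -0.0, 0.0]
ft_force: [0.6, 0.5, 0.4]
grip_width: 0.994
```

```bash
python3 - <<'E'
from h import *
a=read_camera("side");b=read_camera("scene")
for p in(a,b):
  for th in("tray","tray_corner","clamp_grip","clamp","rail"):
    print(th,[(np.round(q["position"],3).tolist(),round(q["p"],2)) for q in place_of(p,th)[:2]])
w=wrist(); print(robot.observe()["eef_pos"])
for th in("clamp_grip","clamp","rail"):
    print(th,[(np.round(q["position"],3).tolist(),round(q["p"],2)) for q in place_of(w,th)[:2]])
np.savez("w2.npz",**{k:w[k] for k in("frame","K","R","t")})
u,v=proj(w,[.443,.355,.08]).astype(int);print(u,v)
cv2.imwrite("pics/w2.png",w["frame"])
u0=max(0,u-60);v0=max(0,v-60);print(u0,v0)
c=cv2.resize(w["frame"][v0:v0+120,u0:u0+120],(480,480),interpolation=3)
u,v=proj(a,[.443,.355,.06]).astype(int)
d=cv2.resize(a["frame"][v-50:v+50,u-32:u+32],(307,480),interpolation=3)
cv2.imwrite("pics/c2.png",np.hstack([c,d]))
E
```

```text
tray [([0.619, -0.033, 0.002], 0.93)]
tray_corner []
clamp_grip [([0.441, 0.357, 0.133], 0.72)]
clamp [([0.445, 0.36, 0.017], 0.57)]
rail [([0.314, 0.339, -0.0], 0.97), ([0.571, 0.367, 0.002], 0.76)]
tray [([0.62, -0.034, 0.003], 0.57)]
tray_corner [([0.672, 0.042, -0.002], 0.67), ([0.671, 0.042, 0.003], 0.63)]
clamp_grip [([0.444, 0.362, 0.131], 0.83)]
clamp [([0.448, 0.36, 0.024], 0.81), ([0.469, -0.352, 0.002], 0.42)]
rail [([0.83, 0.048, -0.003], 0.93), ([0.31, 0.338, 0.003], 0.87)]
[0.4657896 0.291022  0.3893012]
clamp_grip [([0.442, 0.363, 0.134], 0.59)]
clamp [([0.443, 0.36, 0.02], 0.68)]
rail [([0.832, 0.05, -0.001], 0.79), ([0.449, 0.347, 0.002], 0.76)]
240 110
180 50
```

View pics/c2.png

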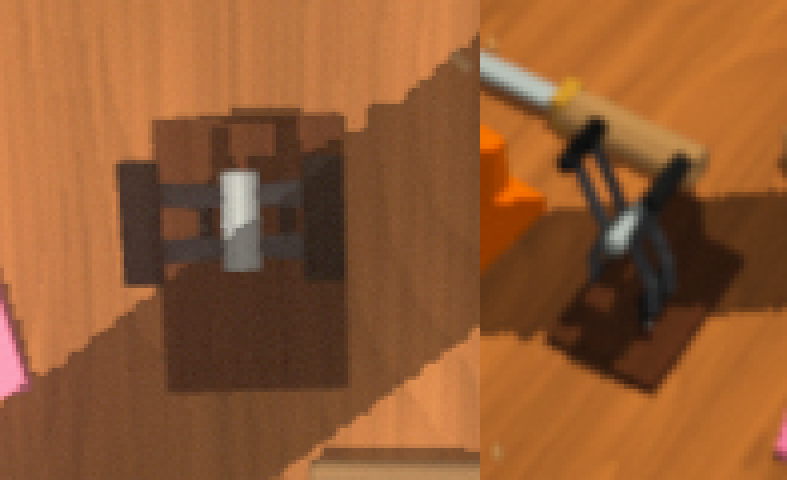

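```bash
python3 - <<'E'
from h import *
p=dict(np.load("w2.npz"))
g=lambda x,y,z: np.round(ray(p,(x/4+180,y/4+50),z)*1000,1)
for n,x,y,z in(("foot sw",167,390,.01),("se",348,388,.01),("ne",345,118,.01),("nw",152,120,.01),("Lrod nw",117,161,.138),("Lrod sw",125,286,.138),("Rrod ne",342,155,.138),("Rrod se",344,282,.138),("Lrod ne",157,161,.138),("Lrod se",162,286,.138),("Rrod nw",303,160,.138),("Rrod sw",303,280,.138)): print(n,g(x,y,z))
print(-p["R"].T@p["t"],p["R"][2])
E
```

```text
foot sw [410. 298.  10.]
se [479.8 299.1  10. ]
ne [477.5 397.1  10. ]
nw [407.  396.1  10. ]
Lrod nw [411.4 376.9 138. ]
Lrod sw [412.5 343.2 138. ]
Rrod ne [473.6 378.7 138. ]
Rrod se [474.5 344.6 138. ]
Lrod ne [422.4 376.9 138. ]
Lrod se [422.9 343.3 138. ]
Rrod nw [462.8 377.3 138. ]
Rrod sw [462.9 345.1 138. ]
[0.46454228 0.36185646 0.52346139] [ 5.09979097e-04 -2.77466425e-01 -9.60735199e-01]
```

Clamp crop: the clamp sits over the dark brown rail, with rods at crop x≈140 and x≈323. They measure 63 mm over the rods, centred at (0.443, 0.361), yaw ≈ +0.024. That matches the description (dark rail, carries the clamp). I'll go above it first, then down.

Call:
jog_arm --pt "-1 3 -4 0.01 8.5" --pt "-2.3 7 -9 0.02 8.5" --pt "-2.3 7 -14 0.02 8.5" --pt "-2.3 7 -18 0.02 8.5" --pt "-2.3 7 -21 0.02 8.5" --pt "-2.3 7 -23 0.02 8.5" --pt "-2.3 7 -25 0.02 8.5" --pt "-2.3 7 -26 0.02 8.5" --pt "-2.3 7 -27.2 0.02 8.5" --pt "-2.3 7 -27.2 0.02 8.5" --pt "-2.3 7 -27.2 0.02 8.5"

```text
t: 17.77
eef_pos: [0.4431, 0.3613, 0.1178]
tool_rot: [0.699, 0.716, 0.0, 0.0]
ft_force: [0.5, -0.7, 0.8]
grip_width: 0.991
```

```bash
python3 - <<'E'
from h import *
a=read_camera("side");b=read_camera("scene")
im=np.hstack([cv2.resize(a["frame"][200:320,170:270],(400,480),interpolation=3),cv2.resize(b["frame"][80:200,295:395],(400,480),interpolation=3)])
cv2.imwrite("pics/s6.png",im)
for p in (a,b): print([(np.round(q["position"],3).tolist(),round(q["p"],2)) for q in place_of(p,"clamp_grip")[:2]])
E
```

```text
[([0.437, 0.36, 0.131], 0.96)]
[([0.445, 0.357, 0.131], 0.55)]
```

View pics/s6.png

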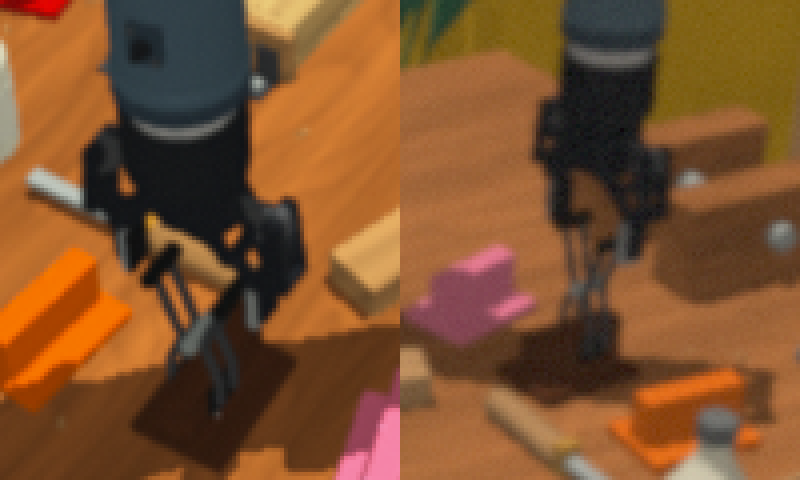

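The fingers straddle the two rods. I'll go 6 mm deeper and squeeze.

Call:
jog_arm --pt "0 0 -0.6 0 8" --pt "0 0 -0.6 0 7" --pt "0 0 -0.6 0 6.3" --pt "0 0 -0.6 0 5.8" --pt "0 0 -0.6 0 5.3" --pt "0 0 -0.6 0 4.8" --pt "0 0 -0.6 0 4.8" --pt "0 0 -0.6 0 4.8"

```text
t: 18.98
eef_pos: [0.4428, 0.361, 0.1113]
tool_rot: [0.699, 0.716, -0.0, 0.0]
ft_force: [0.1, 0.2, -0.6]
grip_width: 0.562
```

Call:
jog_arm --pt "0 0 0.5 0 4.8" --pt "0 0 1.5 0 4.8" --pt "0 0 2.5 0 4.8" --pt "0 0 4 0 4.8" --pt "0 0 6 0 4.8" --pt "0 0 8 0 4.8" --pt "0 0 10 0 4.8" --pt "0 0 12 0 4.8" --pt "0 0 12 0 4.8" --pt "0 0 12 0 4.8"

```text
t: 20.23
eef_pos: [0.4425, 0.3607, 0.2309]
tool_rot: [0.699, 0.716, -0.0, -0.0]
ft_force: [-0.4, -1.1, -1.7]
grip_width: 0.564
```

```bash
python3 - <<'E'
from h import *
a=read_camera("side");b=read_camera("scene")
im=np.hstack([cv2.resize(a["frame"][150:290,160:276],(400,480),interpolation=3),cv2.resize(b["frame"][50:190,290:406],(400,480),interpolation=3)])
cv2.imwrite("pics/s7.png",im)
for p in (a,b): print([(th,np.round(q["position"],3).tolist(),round(q["p"],2)) for th in("clamp","clamp_grip","tray","tray_corner","rail") for q in place_of(p,th)[:2]])
E
```

```text
[('clamp', [0.436, 0.359, 0.132], 0.86), ('clamp', [0.64, -0.404, -0.001], 0.68), ('clamp_grip', [0.448, 0.361, 0.245], 0.89), ('tray', [0.619, -0.032, 0.002], 0.96), ('rail', [0.314, 0.336, 0.001], 0.8), ('rail', [0.57, 0.369, 0.0], 0.7)]
[('clamp', [0.439, 0.36, 0.133], 0.54), ('clamp_grip', [0.451, 0.362, 0.243], 0.71), ('tray', [0.62, -0.03, 0.005], 0.93), ('tray_corner', [0.675, 0.042, 0.002], 0.75), ('rail', [0.571, 0.369, 0.003], 0.92), ('rail', [0.445, 0.349, -0.001], 0.86)]
```

View pics/s7.png

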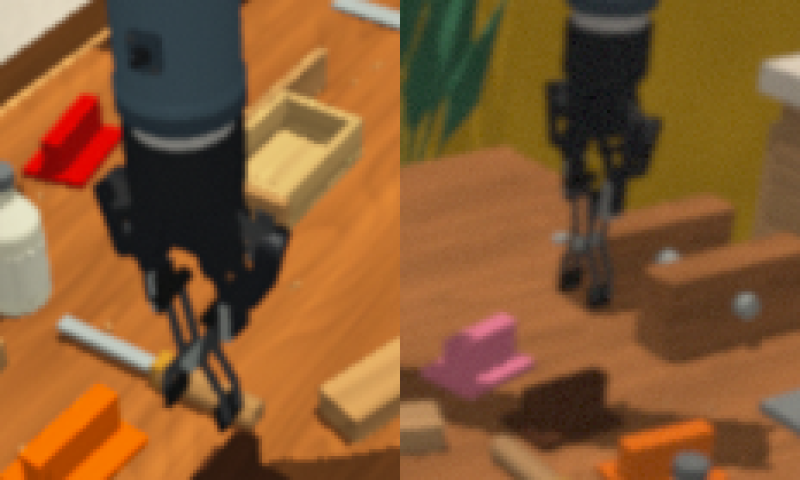

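The clamp is held open and clear of the rail. The tray is unchanged. Carrying it to a hover over the fence.

Call:
jog_arm --pt "0.8 -1.4 1 0 4.8" --pt "2.2 -3.8 2 0 4.8" --pt "4 -6.9 2 -0.01 4.8" --pt "6 -10.3 2 -0.01 4.8" --pt "8 -13.7 2 -0.02 4.8" --pt "10 -17.2 2 -0.02 4.8" --pt "12 -20.6 2 -0.03 4.8" --pt "14 -24 2 -0.03 4.8" --pt "16 -27.5 2 -0.04 4.8" --pt "18 -30.9 2 -0.04 4.8" --pt "20 -34.3 1 -0.041 4.8" --pt "21.5 -37 0 -0.041 4.8" --pt "22.5 -38.7 -1.5 -0.041 4.8" --pt "22.9 -39.3 -3 -0.041 4.8" --pt "22.9 -39.4 -4 -0.041 4.8" --pt "22.9 -39.4 -4 -0.041 4.8" --pt "22.9 -39.4 -4 -0.041 4.8"

```text
t: 22.95
eef_pos: [0.6719, -0.0318, 0.1918]
tool_rot: [0.713, 0.702, 0.0, 0.0]
ft_force: [-0.1, 0.6, -0.3]
grip_width: 0.569
```

```bash
python3 - <<'E'
from h import *
a=read_camera("side");b=read_camera("scene");w=wrist()
print(robot.observe()["eef_pos"])
for p in (a,b,w): print([(th,np.round(q["position"],3).tolist(),round(q["p"],2)) for th in("clamp","clamp_grip","tray","tray_corner","fence") for q in place_of(p,th)[:1]])
def crop(p,X,h):
    u,v=proj(p,X).astype(int);print(u-h,v-h);return cv2.resize(p["frame"][max(v-h,0):v+h,max(u-h,0):u+h],(400,400),interpolation=3)
cv2.imwrite("pics/s8.png",np.hstack([crop(a,[.672,-.033,.08],45),crop(b,[.672,-.033,.08],45)]))
np.savez("w3.npz",**{k:w[k] for k in("frame","K","R","t")});np.savez("a3.npz",**{k:a[k] for k in("frame","K","R","t")});np.savez("b3.npz",**{k:b[k] for k in("frame","K","R","t")})
E
```

```text
[ 0.67210068 -0.03245278  0.19202863]
[('clamp', [0.663, -0.03, 0.092], 0.62), ('clamp_grip', [0.678, -0.03, 0.206], 0.53), ('tray', [0.621, -0.034, 0.001], 0.77), ('tray_corner', [0.672, 0.041, -0.001], 0.87), ('fence', [0.673, 0.04, -0.001], 0.57)]
[('clamp', [0.668, -0.033, 0.097], 0.6), ('clamp_grip', [0.678, -0.032, 0.203], 0.84), ('tray', [0.619, -0.034, 0.003], 0.65), ('tray_corner', [0.672, 0.04, -0.0], 0.74), ('fence', [0.672, 0.04, -0.0], 0.56)]
[('clamp', [0.664, -0.036, 0.094], 0.86), ('clamp_grip', [0.682, -0.033, 0.204], 0.79), ('tray', [0.622, -0.032, 0.003], 0.88), ('tray_corner', [0.672, 0.035, 0.0], 0.83), ('fence', [0.672, 0.045, -0.001], 0.57)]
184 134
225 175
```

View pics/s8.png

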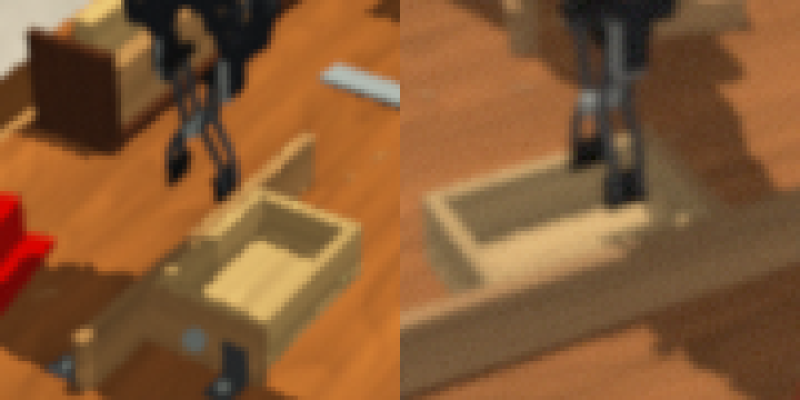

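```bash
python3 - <<'E'
from h import *
a=dict(np.load("a3.npz"));b=dict(np.load("b3.npz"));s=4.444
P=lambda p:p["K"]@np.c_[p["R"],p["t"]]
for n,u,v in(("+x",(178,182),(225,203)),("-x",(226,196),(188,165))):
    X=cv2.triangulatePoints(P(a),P(b),np.array([u[0]/s+184,u[1]/s+134]),np.array([v[0]/s+225,v[1]/s+175]));X=X[:3,0]/X[3]
    print(n,X.round(4),proj(a,X)-[u[0]/s+184,u[1]/s+134])
E
```

```text
+x [ 0.6927 -0.0295  0.0917] [-0.15213802  0.065521  ]
-x [ 0.6497 -0.0311  0.0927] [-0.37522552  0.17480468]
```

The midpoint of the pad tips is (0.6712, −0.030), against a target of x ≈ 0.672. Lowering.

Call:
jog_arm --pt "0.1 0 -1 0 4.8" --pt "0.1 0 -2 0 4.8" --pt "0.1 0 -3 0 4.8" --pt "0.1 0 -3.8 0 4.8" --pt "0.1 0 -4.4 0 4.8" --pt "0.1 0 -5 0 4.8" --pt "0.1 0 -5 0 4.8"

```text
t: 24.72
eef_pos: [0.6725, -0.033, 0.1408]
tool_rot: [0.713, 0.701, -0.0, -0.0]
ft_force: [0.2, 0.3, -1.9]
grip_width: 0.566
```

Call:
jog_arm --pt "0 0 -0.6 0 4.8" --pt "0 0 -1.2 0 4.8" --pt "0 0 -1.8 0 4.8" --pt "0 0 -2.2 0 4.8" --pt "0 0 -2.5 0 4.8" --pt "0 0 -2.5 0 4.8"

```text
t: 25.48
eef_pos: [0.6727, -0.033, 0.116]
tool_rot: [0.713, 0.701, -0.0, -0.0]
ft_force: [0.3, 0.8, -1.2]
grip_width: 0.567
```

```bash
python3 - <<'E'
from h import *
a=read_camera("side");b=read_camera("scene")
for p in (a,b): print([(th,np.round(q["position"],3).tolist(),round(q["p"],2)) for th in("clamp","clamp_grip","tray","tray_corner") for q in place_of(p,th)[:1]])
E
```

```text
[('clamp', [0.662, -0.031, 0.019], 0.48), ('clamp_grip', [0.68, -0.034, 0.13], 0.52), ('tray', [0.621, -0.032, -0.0], 0.84), ('tray_corner', [0.671, 0.039, -0.0], 0.98)]
[('clamp', [0.666, -0.035, 0.024], 0.94), ('clamp_grip', [0.68, -0.031, 0.128], 0.72), ('tray', [0.617, -0.032, 0.003], 0.59), ('tray_corner', [0.671, 0.042, 0.002], 0.83)]
```

It is down with no contact force. Releasing slowly.

Call:
jog_arm --pt "0 0 0 0 5.1" --pt "0 0 0 0 5.4" --pt "0 0 0 0 5.7" --pt "0 0 0 0 6" --pt "0 0 0 0 6.2" --pt "0 0 0 0 6.4" --pt "0 0 0 0 6.6" --pt "0 0 0 0 7" --pt "0 0 0 0 7.5" --pt "0 0 0 0 8.5" --pt "0 0 0 0 8.5" --pt "0 0 0 0 8.5"

```text
t: 27.48
eef_pos: [0.6728, -0.033, 0.1163]
tool_rot: [0.713, 0.701, -0.0, 0.0]
ft_force: [0.8, 0.3, -0.7]
grip_width: 0.993
```

```bash
python3 - <<'E'
from h import *
a=read_camera("side");b=read_camera("scene")
for p in (a,b): print([(th,np.round(q["position"],3).tolist(),round(q["p"],2)) for th in("clamp","clamp_grip","tray","tray_corner") for q in place_of(p,th)[:1]])
E
```

```text
[('clamp', [0.672, -0.033, 0.024], 0.66), ('clamp_grip', [0.671, -0.033, 0.138], 0.81), ('tray', [0.624, -0.036, 0.0], 0.75), ('tray_corner', [0.673, 0.039, -0.001], 0.95)]
[('clamp', [0.675, -0.033, 0.025], 0.58), ('clamp_grip', [0.674, -0.032, 0.136], 0.89), ('tray', [0.622, -0.033, 0.006], 0.83), ('tray_corner', [0.672, 0.04, 0.003], 0.91)]
```

The clamp is closed and upright, with its origin at z ≈ 0.0245. Retreating straight up, then away.

Call:
jog_arm --pt "0 0 1 0 8.5" --pt "0 0 2.5 0 8.5" --pt "0 0 5 0 8.5" --pt "0 0 9 0 8.5" --pt "0 0 14 0 8.5" --pt "0 0 19 0 8.5" --pt "-5 -2 24 0 8.5" --pt "-8 -3 28 0 8.5" --pt "-8 -3 32 0 8.5" --pt "-8 -3 32 0 8.5" --pt "-8 -3 32 0 8.5"

```text
t: 29.35
eef_pos: [0.5925, -0.0628, 0.4364]
tool_rot: [0.713, 0.701, 0.0, -0.0]
ft_force: [-0.1, -0.3, -1.4]
grip_width: 0.996
```

```bash
python3 - <<'E'
from h import *
a=read_camera("side");b=read_camera("scene");w=wrist()
for p in (a,b,w): print([(th,np.round(q["position"],3).tolist(),round(q["p"],2)) for th in("clamp","clamp_grip","tray","tray_corner","pot","glue","offcut","gouge","square") for q in place_of(p,th)[:1]])
def crop(p,X,h,W):
    u,v=proj(p,X).astype(int);r=cv2.resize(p["frame"][max(v-h,0):v+h,max(u-h,0):u+h],(W,W),interpolation=3);print(u-h,v-h);return r
top=crop(w,[.64,-.033,.05],80,500)
r=np.vstack([crop(a,[.66,-.033,.06],40,250),crop(b,[.66,-.033,.06],40,250)])
cv2.imwrite("pics/s9.png",np.hstack([top,r]))
np.savez("w4.npz",**{k:w[k] for k in("frame","K","R","t")})
E
```

```text
[('clamp', [0.672, -0.031, 0.023], 0.68), ('clamp_grip', [0.672, -0.032, 0.135], 0.76), ('tray_corner', [0.673, 0.04, -0.002], 0.7), ('pot', [0.464, -0.35, -0.0], 0.63), ('glue', [0.741, 0.243, -0.001], 0.94), ('offcut', [0.392, 0.184, 0.002], 0.69), ('gouge', [0.575, 0.257, -0.0], 0.97), ('square', [0.64, -0.399, -0.002], 0.71)]
[('clamp', [0.674, -0.034, 0.032], 0.71), ('clamp_grip', [0.675, -0.034, 0.136], 0.71), ('tray', [0.622, -0.032, 0.0], 0.95), ('tray_corner', [0.671, 0.04, 0.002], 0.64), ('pot', [0.471, -0.354, -0.001], 0.59), ('glue', [0.742, 0.241, -0.005], 0.79), ('offcut', [0.388, 0.185, 0.0], 0.75), ('gouge', [0.576, 0.26, 0.002], 0.72), ('square', [0.647, -0.401, 0.002], 0.69)]
[('clamp', [0.675, -0.032, 0.024], 0.86), ('clamp_grip', [0.673, -0.031, 0.137], 0.68), ('tray', [0.622, -0.03, 0.002], 0.98), ('tray_corner', [0.675, 0.039, 0.001], 0.72), ('pot', [0.464, -0.352, 0.0], 0.61), ('square', [0.646, -0.403, 0.0], 0.83)]
209 51
192 144
228 184
```

View pics/s9.png

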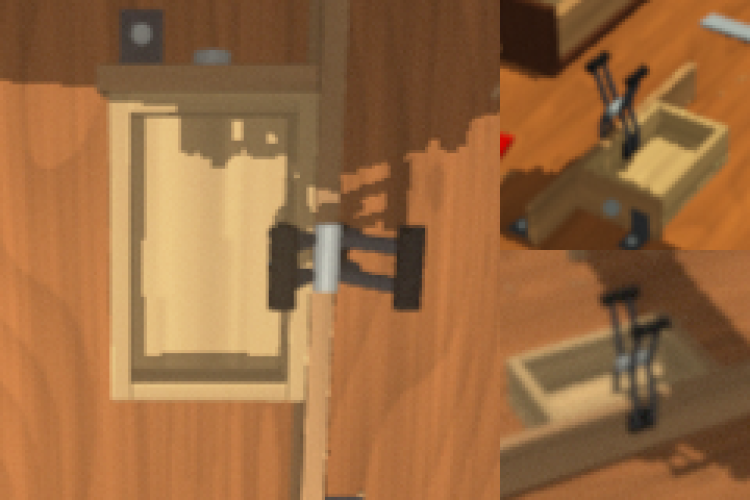

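Top view: the tray is flush against the stop (edge at row ~92) and the board (col ~308), and it is square. The feeler button shows pushed through behind the stop at (212,57). The clamp straddles the tray wall and the board at (328,258).

```bash
python3 -c "
from station import robot
print(robot.close_job())"
```

```text
the job is handed in; nothing more can be done
None
```

I slid the tray into the corner of the fence, moved the spring clamp from the dark rail onto the tray wall and long board together, and handed the job in at about 30 s. The hand-in gives no verdict.

- **Tray:** I pushed it from inside with two spread fingers, and pressing at the end read about 19 N in x and 17 N in y. In x it stopped moving against the board, and in y against the end stop. The final overhead view shows it square and flush with both, with the feeler button pushed through behind the stop. Its corner reads about (0.673, 0.040) m, against a corner of the fence I measured at about (0.672, 0.042) m.
- **Clamp:** it is upright over the tray wall and board at about (0.673, −0.032) m. Two cameras put its jaw tips at z ≈ 0.024 m and one at 0.032 m; all are within the 0.036 m limit.
- **Everything else:** the arm is raised clear. The bystanders read within about 7 mm of their starting positions, close to the measuring error.

I could not measure the clamp's grip force or the feeler reading directly; I judged both from the pictures. No check failed.

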